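# Hold the probe thermometer over the steel plate

## Task

Swing the brass hasp on the wooden cradle right back, well past upright, so that the probe thermometer is free, then pick the thermometer up and carry it high over the row of containers between it and the plate (red-lidded jar, cup, brown dropper bottle). Finish still holding it, still and level, with the probe's tip hovering about 15 mm above the middle of the heat-tinted steel plate and the probe in line with the plate's two longer sides (pointing either way); it must never touch the plate, and the plate, the grate under it and the containers must stay where they are. Keep holding: do not put the thermometer down.

Things in the scene. Friction and masses are not known exactly. Their poses are not given: they have to be found in the camera images.
- hasp (a joint): Hinge of the brass hasp on the cradle, rad: 0 = lying level across the thermometer's stem on its catch, 1.57 = upright, 2.1 = swung fully back (stop). A stiff hinge (0.03 N m of friction): it stays where it is left.
- hasp_grip (a point): Centre of the hasp's red grip bar: 10 mm thick, 18 mm long along the cradle's y (parallel to the hinge). It stands over the free end of the 12 mm wide brass strap, 16 mm from the strap's mid-plane. Closed: 62 mm above the bench, 56 mm from the hinge, on the cradle's -x side. Can be pinched by its two ends from above, or pushed.
- hasp_hinge (a point): Point on the hasp's hinge axis, level with the strap, 46 mm above the bench, on the cradle's +x side. The axis runs along the cradle's y; on opening the grip bar rises from the -x side, passes over the top and comes down on the +x side. Axes as the cradle's.
- cradle: Fixed light wooden cradle, 84 (x) x 216 (y) mm, base board 10 mm thick; origin under its middle on the bench, z up. A pedestal 16 mm wide (x), top at 30 mm, y = +29 to +98 mm, carries the thermometer's head (free space on both sides down to the board), with a 6 mm lip at its end; a post at y = -74 carries the stem. Two 42 mm posts (x = -26, +26) carry the hasp at y = -40.
- therm_head (a point): Centre of the thermometer's white head, 24 mm wide (x), 68 long (y), 12 high (z). Axes: +y from tip to head along the stem, z up out of its top face. Grasp across the 24 mm width. About 30 g, nearly all in the head. It lies in the cradle with axes nearly the cradle's, the head's underside 30 mm above the bench.
- therm_tip (a point): Tip of the thermometer's thin steel stem, on its axis (stem 3.6 mm thick), 146 mm from the head's centre along -y and 2 mm lower than it. Same axes as therm_head.
- plate_top (a point): Centre of the top face of the heat-tinted thin steel plate, 135 (x) x 158 (y, the longer sides run along y) mm, 5 mm thick, lying loose on the black grate; z up. The top face is about 28 mm above the bench.
- grate: Black cast grate about 196 x 196 mm, 23 mm high, loose on the bench under the plate; origin in the middle of its underside.
- jar: Jar with a red lid, 70 mm across, 84 mm high, loose; origin in the middle of its underside. Stands in the row between cradle and plate.
- cup: Clear cup holding dark red wax, 70 mm across, 79 mm high, loose; origin in the middle of its underside. Stands in the row.
- bottle: Brown dropper bottle with black top, 27 mm across, 88 mm high, loose; origin in the middle of its underside. Stands in the row.
- therm: The white probe thermometer itself (head and stem as told under therm_head and therm_tip, same axes), 24 x 179 x 12 mm; origin in the middle of its length, 56 mm from the head's centre towards the tip, level with the head's underside.
Things that resemble listed ones, but are neither listed nor needed, are in the scene too. Several things look just like the cup: the one meant starts farthest to the robot's right.

How it is judged:
On the way, in this order (a step that is already met when the one before it is completed fails the run):
1. the hasp is swung back past upright while the thermometer still lies in the cradle (value of joint hasp above 1.65 rad and distance of therm_head from where it was at the start of the episode below 0.03 m), for 0.2 s.
2. the thermometer is lifted higher than the containers, head and tip (height (world z) of therm_head above 0.095 m and height (world z) of therm_tip above 0.09 m), for 0.2 s.
At the end, for the whole second after the job is handed in: Hasp over 1.6 rad. Thermometer held still, touching neither plate nor grate: tip 6-30 mm above the plate's top, within 18 mm of its centre; probe within 0.2 rad of the plate's longer sides and of level. Plate, grate within 15 mm, containers within 30 mm of their places, upright (value of joint hasp above 1.6 rad and horizontal distance between therm_tip and plate_top below 0.018 m and z of therm_tip in the frame of plate_top between 0.006 and 0.03 m and angle between the y axis of therm_head and the y axis of plate_top, either way round below 0.2 rad and angle between therm_head's own z axis and vertical below 0.2 rad and contact force between the fingers and therm above 1 N and contact force between therm and plate below 0.05 N and contact force between therm and grate below 0.05 N and linear speed of therm below 0.03 m/s and distance of each of plate_top, grate from where it was at the start of the episode below 0.015 m and distance of each of jar, cup, bottle from where it was at the start of the episode below 0.03 m and angle between each of jar, cup, bottle's own z axis and vertical below 0.3 rad); the arm keeps its last pose, push and grip.
It fails at once if the thermometer touches the plate (contact force between therm and plate above 0.3 N).
It fails at once if the plate or grate is pushed from its place (distance of any of plate_top, grate from where it was at the start of the episode above 0.02 m).
It fails at once if a container is pushed away or tipped (distance of any of jar, cup, bottle from where it was at the start of the episode above 0.03 m or angle between any of jar, cup, bottle's own z axis and vertical above 0.35 rad).
It also fails if it takes over 48 s, if anything falls off the work surface, if the arm or the gripper's body presses on something with over 40 N, if the wrist force passes 120 N, or if a joint passes its speed limit or range.

## Robot

A 7-joint arm with a two-finger parallel gripper is mounted at the origin on a cart in front of the work surface, level with it; the furniture and walls round the work are solid. World frame = base frame: x ahead of the robot, y to its left, z up, the work surface at z = 0. Lengths are in m, angles in rad, forces in N, time in s.
With the tool pointing down it reaches from about 0.425 to 0.925 m from the base axis. Payload 6.8 kg.
Tool frame: the origin (TCP) lies at the centre of the arm's flange, where the gripper is bolted on; the fingertips stand 173 mm ahead of it and the grasp point (between the pads) lies 155 mm ahead of it; z points along the fingers, y is the direction in which the jaws open and shut (so a half turn about z gives the same grasp; the last joint's range is limited). The gripper opens to 85 mm and grips with 20 to 120 N. Pads are 22 mm wide; open, the fingers measure 114 mm over their backs; the gripper's body (76 mm by 85 mm) begins 54 mm behind the grasp point. The pads swing forward as they close: fully open they stand 13 mm farther back than shut.
Start: joints at [-1.448, 0.477, 0.022, 1.555, -0.011, 1.109, -0.083], TCP at [0.154, 0.657, 0.405] pointing down, gripper open.
Joint ranges: [-2.96, 2.96], [-0.34, 2.1], [-1.41, 1.46], [0.24, 2.44], [-1.37, 4.51], [0.17, 1.92], [-2.96, 2.96]. Speed limits (rad/s): [2.39, 2.39, 3.14, 3.14, 3.14, 3.14, 3.14].

## Interface

Orientations are given as a rotation vector (axis times angle).
In Python, from rig import r, vision, order, read_time_s, read_joint_pos, read_qvel, read_joint_torque, read_tcp_pos, read_eef_rot, read_force, read_moment, read_width gives the robot as it stands. The module is installed in compiled form; this text tells all that it offers. Calls block until the motion is done:
- r.goto(position, orientation): joint-space move of the TCP to a pose.
- r.move_straight(position, orientation=None, feed=0.15, max_force=None): straight line of the TCP; orientation=None keeps the orientation; feed is the mean speed in m/s. With max_force (N) it stops when the force on the tool has changed by that much, and returns True; else False.
- r.set_joints(angles): joint-space move.
- r.let_go() and r.close(): open the fingers fully, or close them until they stop; the grip force is fixed at half the most.
- r.pause(seconds).
- r.inverse_kinematics(position, orientation): joint angles nearest the present ones, or None.
- vision.grab_frame(name): name is "side" or "top" or "wrist"; returns a dict with "image" (384x512x3 uint8, blue, green, red), "fx", "fy", "cx", "cy" (pixels), "k1" (the pictures are not rectified: a ray, as slopes to the right and down, at radius r is drawn at 1 + k1 r^2 times it, then the intrinsics apply), "world_to_cam" (4x4, takes a point from world to camera coordinates). Camera axes: x right, y up, looking along -z (the intrinsics and any distortion apply to the point x, -y, -z); pixel columns grow to the right and rows downward; lengths in m; the calibration is good to about 2 mm. A picture is of the moment at which its call begins. There is no depth.
A pose or a line that the arm cannot do raises r.IKError and nothing moves.
- order.sign_off(): hands the job in, once; it reports no verdict.
Readings, each from a call of its own:
- read_time_s(): time.
- read_joint_pos(): joint angles.
- read_qvel(): joint speeds.
- read_joint_torque(): joint torques, N m.
- read_tcp_pos(): TCP position.
- read_eef_rot(): TCP orientation.
- read_force(): force on the tool from outside, world axes, zero at the start.
- read_moment(): the same for the moment, N m.
- read_width(): finger opening in m.
Only numpy, scipy, OpenCV 4.12 (cv2) and the standard library are available. Lean on these libraries where they do the work, as an engineer would, in place of code of your own. Each camera call takes 0.05 s, during which the arm holds its last target.

## Working session

There is one attempt and no reset: what is moved stays moved. The work goes in short steps, each a Python script; the robot and the scene stay as the last script left them, time stands still between calls to the robot, and variables do not carry over. Pictures are saved under pics/ and viewed, and the job is handed in when it is done.

```bash
mkdir -p pics; ls; cat > h.py <<'E'
import numpy as np, cv2
from rig import *
def save(name,f): cv2.imwrite('pics/'+name+'.png',f['image'])
def undist(f,u,v):
    p=np.array([(u-f['cx'])/f['fx'],(v-f['cy'])/f['fy']]);q=p.copy()
    for _ in range(30): q=p/(1+f['k1']*(q@q))
    return q
def ray(f,u,v):
    q=undist(f,u,v);T=np.array(f['world_to_cam']);R=T[:3,:3];o=-R.T@T[:3,3]
    d=R.T@np.array([q[0],-q[1],-1.]);return o,d/np.linalg.norm(d)
def onz(f,u,v,z):
    o,d=ray(f,u,v);return o+d*(z-o[2])/d[2]
def proj(f,P):
    T=np.array(f['world_to_cam']);c=T[:3,:3]@np.array(P)+T[:3,3]
    q=np.array([c[0],-c[1]])/-c[2];q=q*(1+f['k1']*(q@q))
    return q*[f['fx'],f['fy']]+[f['cx'],f['cy']]
def tri(f1,p1,f2,p2):
    o1,d1=ray(f1,*p1);o2,d2=ray(f2,*p2)
    s=np.linalg.lstsq(np.c_[d1,-d2],o2-o1,rcond=None)[0]
    a=o1+d1*s[0];b=o2+d2*s[1];return (a+b)/2,np.linalg.norm(a-b)
E
python3 - <<'E'
from h import *
import pickle
F={}
for n in ['side','top','wrist']:
    f=vision.grab_frame(n);F[n]=f;save(n+'0',f);o,d=ray(f,256,192);print(n,f['fx'],f['k1'],o.round(3),d.round(3))
pickle.dump(F,open('F0.pkl','wb'))
print(read_time_s(),read_tcp_pos(),read_eef_rot(),read_width())
E
```

```text
pics
side 363.79038002112253 -0.008111504217063465 [0.325 1.011 0.499] [ 0.151 -0.881 -0.447]
top 382.1613642804956 -0.10992998535458377 [0.444 0.138 1.172] [ 0.056 -0.019 -0.998]
wrist 324.7562850196433 -0.0425817055163646 [0.091 0.672 0.373] [ 0.239 -0.049 -0.97 ]
0.15 [0.15434187 0.65691469 0.40396248] [-3.61671161e-01 -3.12063776e+00  2.15848636e-03] 0.0855533974490613
```

View pics/side0.png

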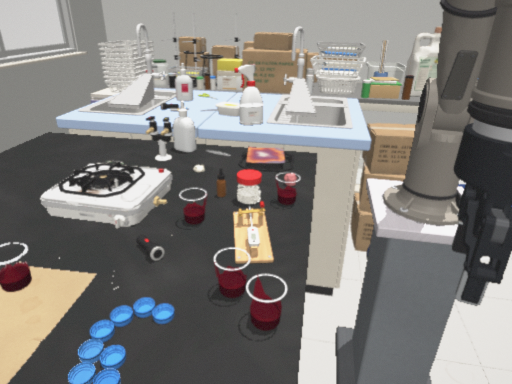

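View pics/top0.png

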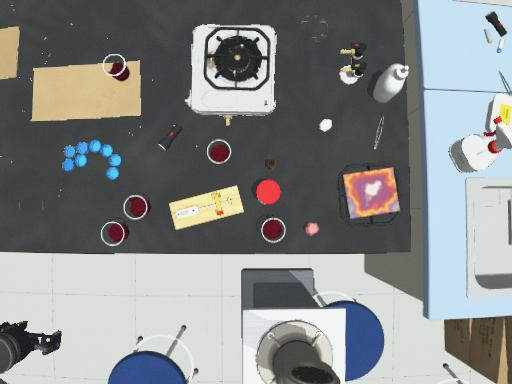

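View pics/wrist0.png

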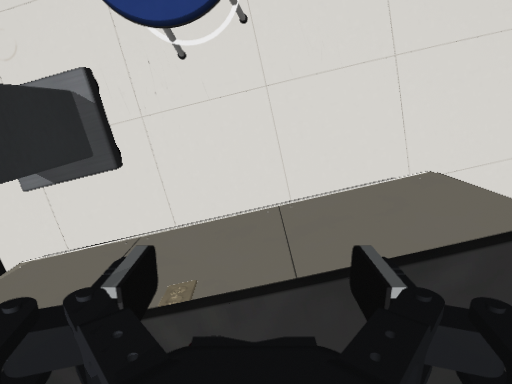

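Top view: robot at the bottom, its right is to the right of the image. Cup candidates are (273,230), (219,152), (136,207), (115,233) and (117,66); the one farthest right is (273,230). The cradle is at (206,207), jar (268,192), bottle (270,164), plate (371,192). Next are close crops.

```bash
python3 - <<'E'
import cv2
a=cv2.imread('pics/top0.png');cv2.imwrite('pics/c1.png',cv2.resize(a[170:250,160:290],None,fx=6,fy=6,interpolation=2)[:600])
cv2.imwrite('pics/c2.png',cv2.resize(a[150:240,325:415],None,fx=6,fy=6,interpolation=2))
a=cv2.imread('pics/side0.png');cv2.imwrite('pics/c3.png',cv2.resize(a[140:270,170:320],None,fx=4.6,fy=4.6,interpolation=2))
E
```

```text
(no output)
```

View pics/c1.png

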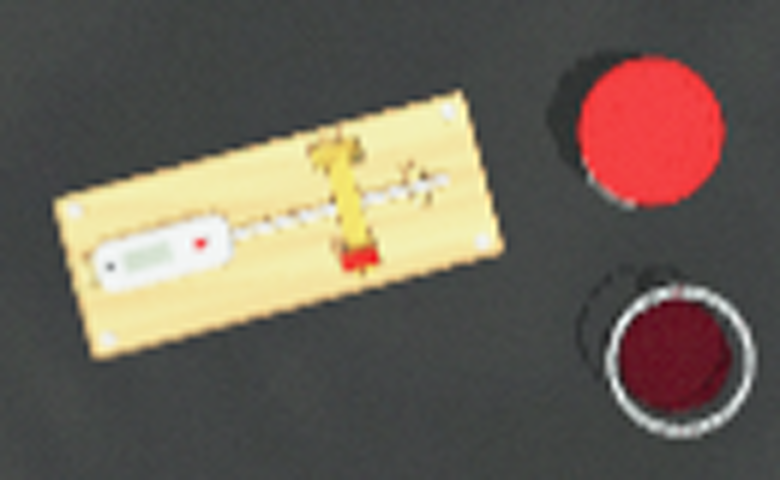

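View pics/c2.png

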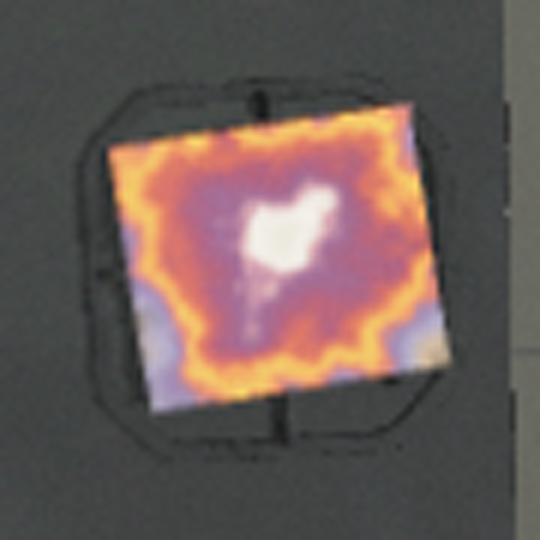

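View pics/c3.png

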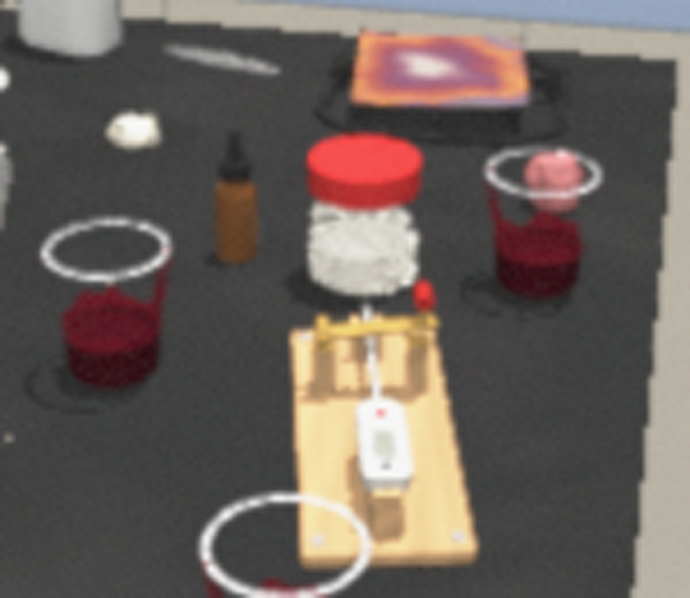

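The crops show the closed hasp (red grip bar at about (220,213) in the top image), the head at (186,211), the tip near (234,200), and the plate with its longer sides roughly along world y. Next I measure.

```bash
python3 - <<'E'
from h import *
import pickle
F=pickle.load(open('F0.pkl','rb'));f=F['top'];g=F['side']
def corners(m,z):
    c=max(cv2.findContours(m,0,1)[0],key=cv2.contourArea)
    w=np.array([onz(f,*p[0],z)[:2] for p in c],np.float32)
    (cx,cy),(a,b),t=cv2.minAreaRect(w*1000);print('   rect',cx,cy,a,b,t);return cx,cy
hsv=cv2.cvtColor(f['image'],cv2.COLOR_BGR2HSV)
m=cv2.inRange(hsv,(10,40,140),(35,190,255));m2=np.zeros_like(m);m2[180:235,160:250]=m[180:235,160:250]
m2=cv2.morphologyEx(m2,cv2.MORPH_CLOSE,np.ones((7,7)));print('cradle');corners(m2,.01)
v=hsv[...,2];m3=np.zeros_like(m);m3[160:225,335:405]=(v[160:225,335:405]>100)*255
m3=cv2.morphologyEx(m3,cv2.MORPH_CLOSE,np.ones((5,5)));m3=cv2.morphologyEx(m3,cv2.MORPH_OPEN,np.ones((5,5)));print('plate');corners(m3,.028)
print('hand cradle')
def hand(pts,sc,off,z):
    w=[onz(f,p[0]/sc+off[0]-.5+.5/sc,p[1]/sc+off[1]-.5+.5/sc,z) for p in pts]
    for x in w: print(x.round(4))
    return np.array(w)
w=hand([(54,200),(463,92),(504,250),(93,358)],6,(160,170),.01);print(w.mean(0));e=(w[0]-w[1]+w[3]-w[2]);print('yaw of +y',np.degrees(np.arctan2(e[1],e[0])),np.linalg.norm(e)/2)
print('plate');w=hand([(108,150),(412,104),(450,367),(152,411)],6,(325,150),.028);print(w.mean(0));e=(w[0]-w[1]+w[3]-w[2]);print(np.degrees(np.arctan2(e[1],e[0])),np.linalg.norm(e)/2)
print('grip, head, headends, tip');hand([(360,258)],6,(160,170),.067);hand([(163,254),(98,268),(229,236)],6,(160,170),.042);hand([(445,181)],6,(160,170),.034)
print('jar,cup,bottle');hand([(652,131)],6,(160,170),.084);hand([(680,361)],6,(160,170),.079);print(onz(f,270,164,.088))
E
```

```text
cradle
   rect 463.2386169433594 268.484375 85.38896179199219 215.9009246826172 14.776694297790527
plate
   rect 507.3822326660156 -235.98782348632812 139.56826782226562 161.42494201660156 8.780326843261719
hand cradle
[0.4762 0.3822 0.01  ]
[0.5309 0.1744 0.01  ]
[0.4507 0.1536 0.01  ]
[0.3962 0.3619 0.01  ]
[0.4635102  0.26803406 0.01      ]
yaw of +y 104.6987568332501 0.2150596983871985
plate
[ 0.561 -0.147  0.028]
[ 0.5853 -0.3065  0.028 ]
[ 0.4504 -0.3239  0.028 ]
[ 0.429 -0.168  0.028]
[ 0.50642943 -0.2363323   0.028     ]
98.25278565095171 0.15933359586535173
grip, head, headends, tip
[0.4466 0.2222 0.067 ]
[0.4487 0.3213 0.042 ]
[0.4418 0.3534 0.042 ]
[0.4575 0.2887 0.042 ]
[0.4848 0.1826 0.034 ]
jar,cup,bottle
[0.5067 0.0822 0.084 ]
[0.3972 0.069  0.079 ]
[0.58490574 0.07710732 0.088     ]
```

```bash
cat >> h.py <<'E'
from scipy.spatial.transform import Rotation as Ro
C=np.array([.4633,.268,0]);A=np.radians(104.75)
yc=np.array([np.cos(A),np.sin(A),0]);xc=np.array([np.sin(A),-np.cos(A),0]);zc=np.array([0,0,1.])
def cw(x,y,z): return C+xc*x+yc*y+zc*z
def rot(a,tilt=0):
    "tool down, jaw axis at world angle a (rad); tilt about jaw axis"
    y=np.array([np.cos(a),np.sin(a),0]);z=np.array([0,0,-1.])
    R=Ro.from_matrix(np.c_[np.cross(y,z),y,z])
    return (Ro.from_rotvec(y*tilt)*R)
def tcp(g,R): return np.array(g)-R.apply([0,0,.155])
E
python3 - <<'E'
from h import *
import pickle
for a in (A,A-np.pi,A-np.pi/2,A+np.pi/2):
    for g in (cw(-.029,-.04,.066),cw(.04,-.04,.1),cw(0,.055,.038),np.array([.485,-.092,.2])):
        R=rot(a);q=r.inverse_kinematics(tcp(g,R),R.as_rotvec());print(round(np.degrees(a)),None if q is None else np.round(q,2))
R=rot(A);g=cw(-.029,-.04,.2);r.goto(tcp(g,R),R.as_rotvec())
F={n:vision.grab_frame(n) for n in ('wrist','side','top')};pickle.dump(F,open('F1.pkl','wb'))
save('wrist1',F['wrist']);print(read_time_s(),read_force())
f=F['wrist']
for n,P in dict(grip=cw(-.029,-.04,.067),hinge=cw(.026,-.04,.046),head=cw(0,.055,.042),tip=cw(0,-.091,.034)).items(): print(n,proj(f,P).round(1))
E
```

```text
105 [-0.67  0.46  0.1   2.12 -0.09  0.56  1.32]
105 [-0.65  0.49  0.13  1.95 -0.09  0.71  1.36]
105 [-0.75  0.57  0.02  2.   -0.02  0.57  1.11]
105 [-0.58  0.3   0.77  2.07 -0.27  0.87  2.17]
-75 [-1.01  0.52  0.53  2.14 -0.46  0.59 -1.46]
-75 [-0.99  0.56  0.59  1.97 -0.45  0.74 -1.45]
-75 [-1.1   0.63  0.49  2.02 -0.5   0.61 -1.59]
-75 [-0.71  0.35  0.95  2.08 -0.36  0.89 -0.87]
15 [-0.87  0.48  0.35  2.13 -0.3   0.57 -0.05]
15 [-0.87  0.52  0.41  1.97 -0.31  0.72 -0.01]
15 [-0.96  0.59  0.3   2.01 -0.3   0.58 -0.2 ]
15 [-0.69  0.34  0.92  2.07 -0.35  0.89  0.69]
195 [-0.39  0.47 -0.24  2.1   0.19  0.59  2.63]
195 [-0.37  0.5  -0.23  1.93  0.16  0.73  2.71]
195 [-0.5   0.59 -0.29  1.98  0.28  0.61  2.42]
195 [-0.89  0.55  1.29  2.08 -0.64  1.   -2.14]
2.2 [-0.02999672 -0.28143714 -0.74981398]
grip [251.1 192. ]
hinge [251.2 244.2]
head [354.6 216.1]
tip [197.  213.3]
```

View pics/wrist1.png

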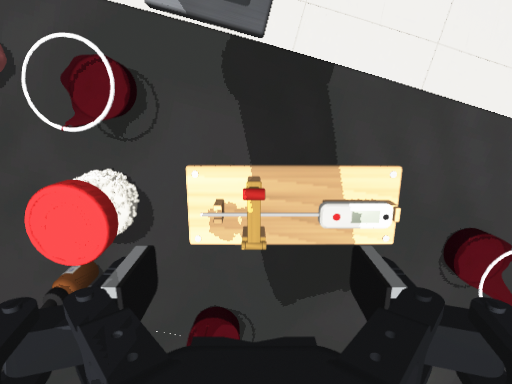

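Wrist view: red grip bar at (254,194), hinge at (254,245), head centre at about (357,216), tip at (203,214). All are within about 3–6 px of prediction, so I shift about 2 mm and pinch the bar.

```bash
python3 - <<'E'
from h import *
R=rot(A);g=cw(-.0275,-.0375,.066)
print(r.move_straight(tcp(g,R),feed=.12,max_force=15),read_force(),read_tcp_pos()-tcp(g,R))
r.close();print(read_width(),read_force(),read_time_s())
f=vision.grab_frame('side');cv2.imwrite('pics/s2.png',cv2.resize(f['image'][140:270,170:320],None,fx=4.6,fy=4.6,interpolation=2))
save('w2',vision.grab_frame('wrist'))
E
```

```text
False [1.14967218 0.35773659 0.19971127] [0.00029847 0.00010316 0.00057451]
0.015805185425827532 [ 0.72294754 -4.45052019  0.77332064] 4.1167
```

View pics/s2.png

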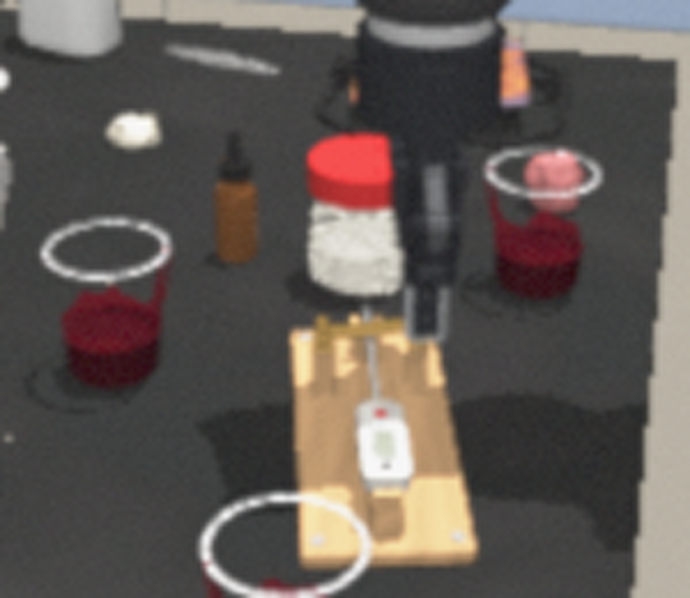

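View pics/w2.png

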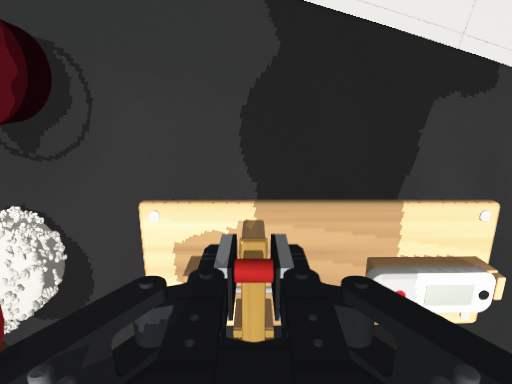

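The red bar sits between the pads (wrist view, (254,270)); opening reads 16 mm. Next I swing it along the arc.

```bash
python3 - <<'E'
from h import *
R=rot(A);g0=cw(-.0275,-.0375,.066)
for th in np.linspace(.2,2.0,10):
    # offset (-56,16) rotated by th: -x -> +z -> +x
    dx=-.056*np.cos(th)+.016*np.sin(th); dz=.056*np.sin(th)+.016*np.cos(th)
    g=g0+xc*(dx+.056)+zc*(dz-.016)
    s=r.move_straight(tcp(g,R),feed=.08,max_force=30)
    print(round(th,2),s,read_force().round(1),round(read_width(),4),np.linalg.norm(read_tcp_pos()-tcp(g,R)).round(4))
    if s: break
print(read_time_s())
f=vision.grab_frame('side');cv2.imwrite('pics/s3.png',cv2.resize(f['image'][140:270,170:320],None,fx=4.6,fy=4.6,interpolation=2))
save('w3',vision.grab_frame('wrist'))
E
```

```text
0.2 False [ 5.1 -4.  -6.5] 0.0157 0.001
0.4 False [ 3.  -4.6 -6.6] 0.016 0.001
0.6 False [ 1.2 -4.  -7.2] 0.016 0.0011
0.8 False [-0.1 -5.8 -6.9] 0.016 0.001
1.0 False [-1.1 -7.  -6.4] 0.0157 0.0011
1.2 False [-2.4 -6.5 -4.6] 0.0158 0.0013
1.4 False [-1.8 -5.8 -2.8] 0.0154 0.0012
1.6 False [-2.5 -6.6 -1.8] 0.0156 0.0009
1.8 False [-1.5 -6.   0.5] 0.0155 0.0008
2.0 False [-0.2 -5.6  3.3] 0.0157 0.0013
7.1333
```

View pics/s3.png

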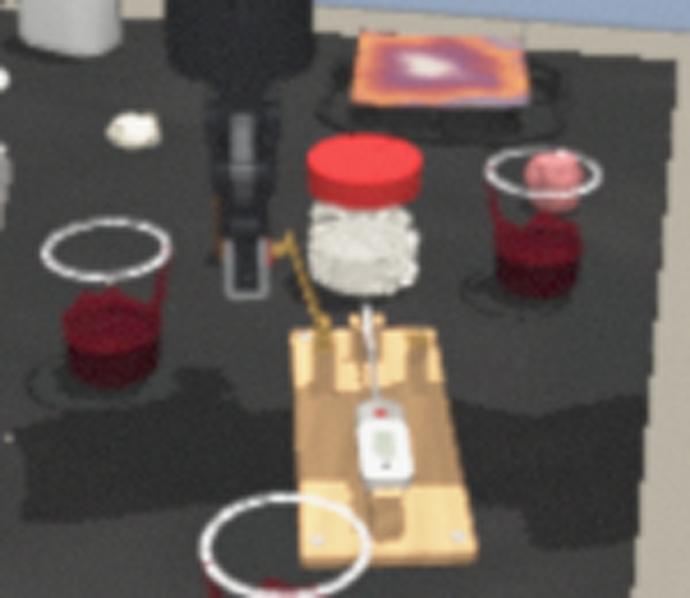

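View pics/w3.png

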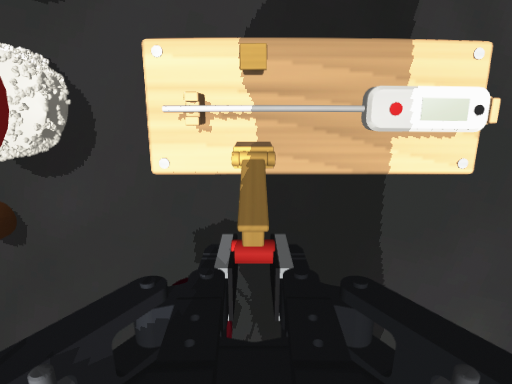

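The hasp is about 25–30° past upright in both views, and the thermometer lies undisturbed. Now I release, rise, move over the head and check it with the wrist camera.

```bash
python3 - <<'E'
from h import *
import pickle
R=rot(A);p=read_tcp_pos()
r.let_go();print(read_force())
r.move_straight(p+[0,0,.08],feed=.2)
R=rot(A-np.pi/2);g=cw(0,.057,.15);r.goto(tcp(g,R),R.as_rotvec())
F={n:vision.grab_frame(n) for n in ('wrist','side','top')};pickle.dump(F,open('F2.pkl','wb'))
f=F['wrist'];save('w4',f)
for n,P in dict(head=cw(0,.057,.042),e1=cw(0,.091,.042),e2=cw(0,.023,.042),s=cw(.012,.057,.042),tip=cw(0,-.089,.034)).items(): print(n,proj(f,P).round(1))
cv2.imwrite('pics/s4.png',cv2.resize(F['side']['image'][140:270,170:320],None,fx=4.6,fy=4.6,interpolation=2))
print(read_time_s())
E
```

```text
[-0.63424727 -0.61987816  0.00774628]
head [253.1 201.6]
e1 [253.1 155.9]
e2 [253.1 244.2]
s [269.3 201.6]
tip [253.1 356.8]
10.0167
```

View pics/w4.png

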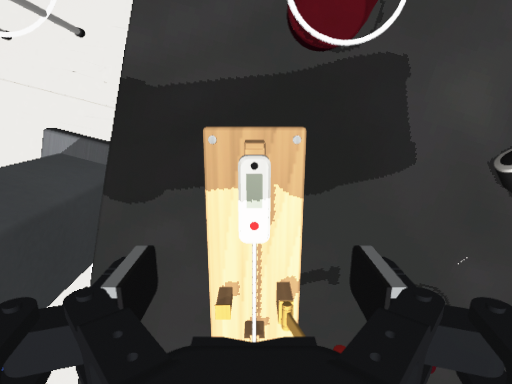

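View pics/s4.png

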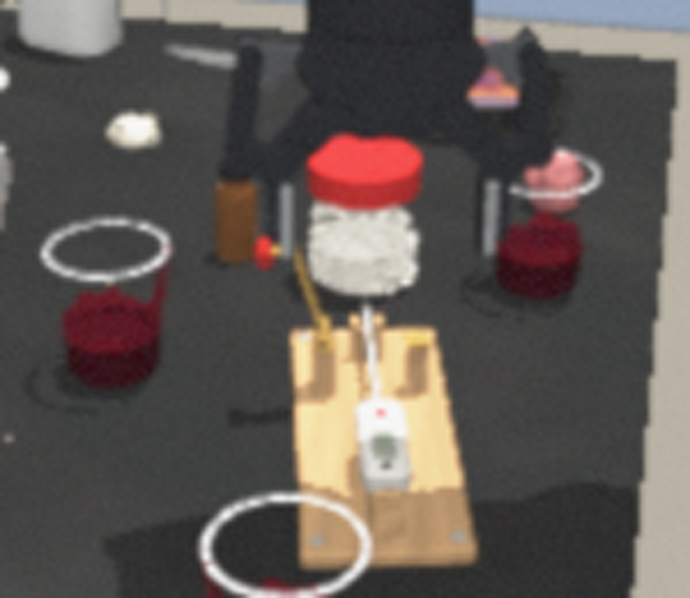

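The head is at (254.5,199.5) in the wrist view, within 2 px of prediction and aligned with the cradle; the hasp stays back. Grasping and lifting.

```bash
python3 - <<'E'
from h import *
R=rot(A-np.pi/2);g=cw(.001,.058,.038)
print(r.move_straight(tcp(g,R),feed=.12,max_force=15),read_force().round(2))
r.close();print(read_width(),read_force().round(2))
print(r.move_straight(tcp(g+[0,0,.03],R),feed=.08,max_force=15),read_width(),read_force().round(2))
r.move_straight(tcp(g+[0,0,.16],R),feed=.2)
f=vision.grab_frame('side');save('s5',f)
save('w5',vision.grab_frame('wrist'))
print(read_width(),read_time_s(),r.inverse_kinematics(tcp([.485,-.092,.198],rot(np.radians(8.5))),rot(np.radians(8.5)).as_rotvec()))
print('pred tip',proj(f,cw(0.001,.058-.146,.034+.16)),'head',proj(f,cw(.001,.058,.042+.16)))
E
```

```text
False [ 0.35  0.72 -0.48]
0.02305583187483235 [-0.9  -0.12  5.11]
False 0.022783454933476378 [-0.07  0.3  -0.55]
0.023069070598138713 13.1167 [-0.66445601  0.33080931  0.88848736  2.07544928 -0.33299414  0.88074652
  0.56167637]
pred tip [248.90199101 149.18988554] head [253.23533405 169.5449053 ]
```

View pics/s5.png

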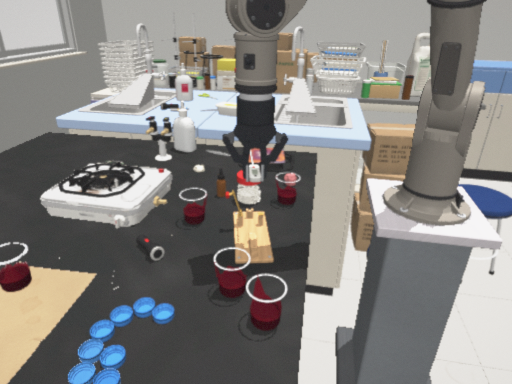

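View pics/w5.png

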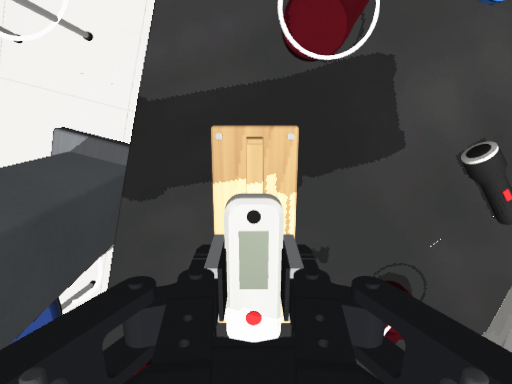

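```bash
python3 - <<'E'
from h import *
import pickle
P=np.radians(98.5);R=rot(P-np.pi/2);g=np.array([.4854,-.0916,.198])
r.move_straight(tcp(g,R),R.as_rotvec(),feed=.2)
r.move_straight(tcp(g-[0,0,.10],R),feed=.12)
F={n:vision.grab_frame(n) for n in ('wrist','side','top')};pickle.dump(F,open('F3.pkl','wb'))
print(read_width(),read_time_s())
g=g-[0,0,.10];yp=np.array([np.cos(P),np.sin(P),0])
t=g-.146*yp-[0,0,.004];print('pred tip',t,[proj(F[n],t).round(1) for n in F],'head',[proj(F[n],g).round(1) for n in F],'plate',[proj(F[n],[.507,-.236,.028]).round(1) for n in F])
cv2.imwrite('pics/t6.png',cv2.resize(F['top']['image'][150:240,300:415],None,fx=6,fy=6,interpolation=2))
u,v=proj(F['side'],t).astype(int);print(u,v)
cv2.imwrite('pics/s6.png',cv2.resize(F['side']['image'][100:220,200:330],None,fx=5,fy=5,interpolation=2))
save('w6',F['wrist'])
E
```

```text
0.022879028015892127 16.4833
pred tip [ 0.50698017 -0.23599632  0.094     ] [array([252.1, 495.7]), array([265.8, 136.2]), array([378.7, 191.1])] head [array([251.5, 271. ]), array([265.6, 149. ]), array([329.7, 198.6])] plate [array([252.4, 399.9]), array([265.3, 153.4]), array([371.5, 192.3])]
265 136
```

View pics/t6.png

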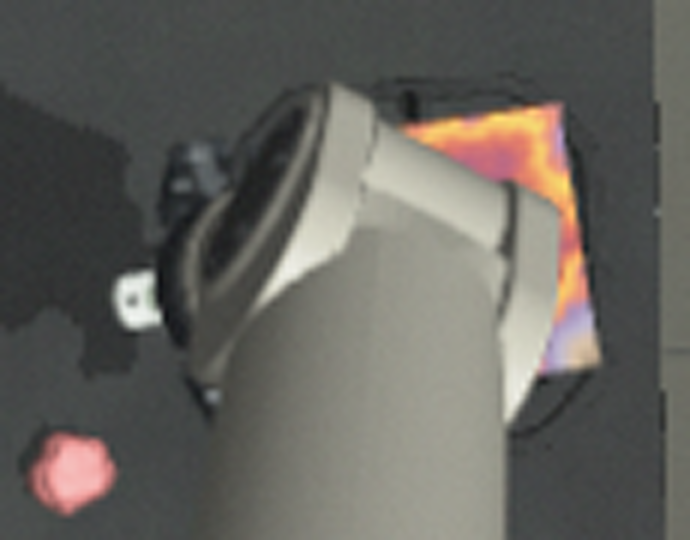

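View pics/s6.png

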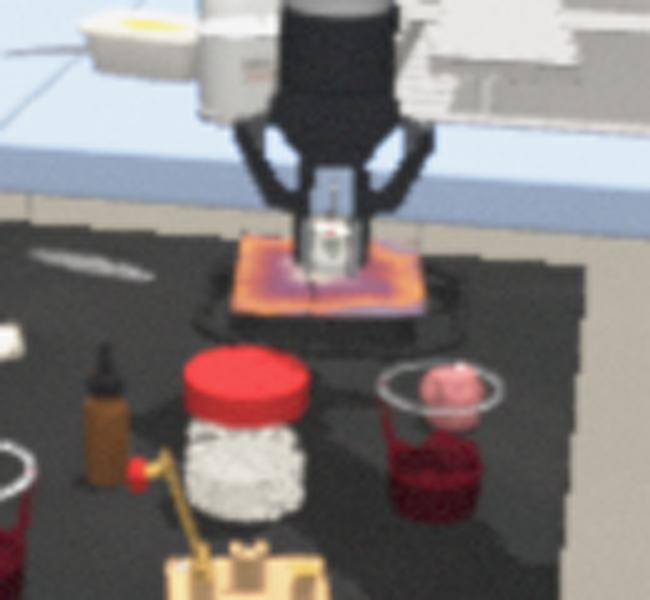

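View pics/w6.png

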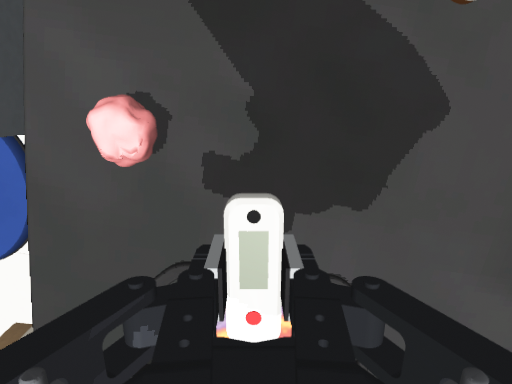

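```bash
python3 - <<'E'
from h import *
import pickle
F=pickle.load(open('F3.pkl','rb'))
cv2.imwrite('pics/s7.png',cv2.resize(F['side']['image'][122:167,240:300],None,fx=12,fy=12,interpolation=0))
f=F['side']
P=np.radians(98.5);yp=np.array([np.cos(P),np.sin(P),0]);g=np.array([.4854,-.0916,.098])
for s in (34,-34):print(s,proj(f,g+yp*s/1000+[0,0,-.002+.006]),proj(f,g+yp*s/1000+[0,0,-.002-.006]))
for d in (-.01,0,.01):print(d,proj(f,[.507,-.236,.094+d]))
E
```

```text
34 [265.54306331 151.43025867] [265.43208205 155.01322375]
-34 [265.68022493 144.31136909] [265.57428574 147.74448526]
-0.01 [265.72521432 138.84402385]
0 [265.80694542 136.18085081]
0.01 [265.88921389 133.49981446]
```

View pics/s7.png

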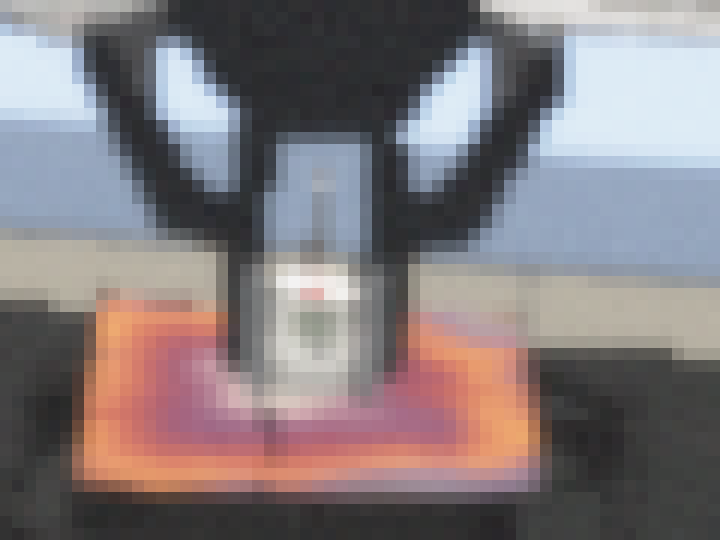

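Side view: the tip is at (266.5,136.6) against a predicted (265.8,136.2), and the head's front edge matches, so the probe is level and on target. Descending 49 mm with a force guard.

```bash
python3 - <<'E'
from h import *
import pickle
P=np.radians(98.5);R=rot(P-np.pi/2);g=np.array([.4854,-.0916,.049])
print(r.move_straight(tcp(g,R),feed=.06,max_force=5))
r.pause(.5)
F={n:vision.grab_frame(n) for n in ('side','top')};f=F['side']
yp=np.array([np.cos(P),np.sin(P),0]);xp=np.array([yp[1],-yp[0],0])
print(read_width(),read_time_s(),(read_tcp_pos()-tcp(g,R)).round(4),read_force().round(2),abs(read_qvel()).max())
print('tip',proj(f,g-.146*yp-[0,0,.004]))
for a in (1,-1):
  for b in (1,-1): print(a,b,proj(f,np.array([.507,-.236,.028])+a*.0675*xp+b*.079*yp).round(1))
cv2.imwrite('pics/s8.png',cv2.resize(f['image'][122:172,235:300],None,fx=12,fy=12,interpolation=0))
cv2.imwrite('pics/s9.png',f['image']);save('t9',F['top'])
E
```

```text
False
0.02274878700656296 18.05 [0. 0. 0.] [-0.06 -0.   -0.49] 0.0015447811704455607
tip [265.41670489 149.06364831]
1 1 [245.8 160.9]
1 -1 [248.  145.8]
-1 1 [284.5 161.9]
-1 -1 [282.9 146.7]
```

View pics/s8.png

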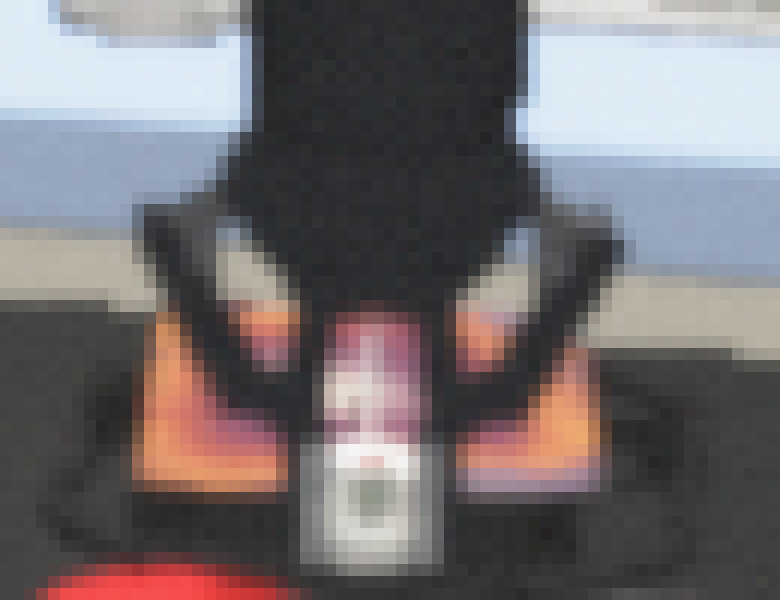

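View pics/t9.png

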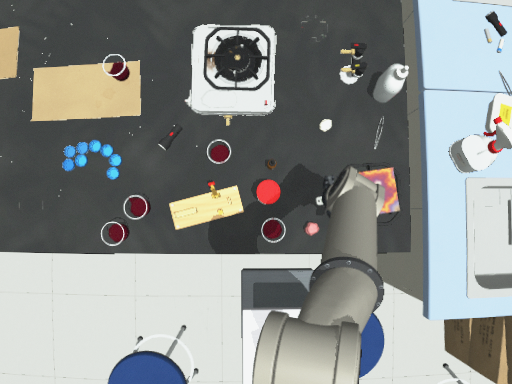

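The tip is at about (265.5,149) in the side view, as predicted. The plate corners match to about 1–2 px and the containers have not moved in the top view. Handing in.

```bash
python3 -c "
from h import *
order.sign_off();print(read_time_s(),read_width())"
```

```text
the job is handed in; nothing more can be done
the job is handed in; nothing more can be done
```

I handed the job in at about 18 s with the arm still holding the thermometer over the plate; the sign-off gave no verdict.

- **Hasp:** I pinched its red bar by the ends and swung it to about 2.0 rad, where it stayed after I let go. It was still back in the last top view.
- **Thermometer:** I gripped the head across its width, lifted it 160 mm straight up, carried it over the containers and lowered it over the plate.
- **Hover:** the last side view showed the tip within about 1 px (roughly 3 mm) of prediction. That puts it about 17 mm above the plate's centre, in line with the longer sides to within about 1°, and level.
- **Steadiness:** finger opening was 22.7 mm, the arm was still, and there was no contact force beyond the thermometer's weight.
- **Plate and containers:** the plate's corners were within 1–2 px of their predicted places in the side view, and the jar, cup and bottle looked unmoved in the top view.

**Not checked:** the arm hid the tip in the top view, so its final position comes from the side view and the arm's own position readings only. I did not measure the grate separately.

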